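# Fit the T-handle hex key into the recessed clamp screw

### The job

The clamp block's socket screw sits deep inside the round guide hole in its top. Take the larger of the two T-handle hex keys out of its wooden stand, turn it to match the hidden hexagon, lower it until it drops fully home in the screw, and leave it standing there upright. Leave the smaller key in its stand.

Things in the scene. Friction and masses are not known exactly. Their poses are not given: they have to be found in the camera images.
- large_key: Larger T-handle hex key, 0.35 kg, upright in a 45 mm high wooden block, 31 mm hole (tip 7 mm above table: lift it 45 mm to clear). Steel hexagon shank 22 mm across flats, 100 mm long; on it a black bar handle 100 long, 24 wide, 26 high, middle at z = 113 mm. Origin: centre of the lower tip; z up the shank, x along the handle. Two flats of the hexagon are parallel to the handle.
- small_key: Smaller T-handle hex key, too thin for the screw, upright in a like wooden block: shank 12 mm across flats, 80 mm long, black bar handle 66 mm long, 16 mm wide, 18 mm high. Origin: centre of the lower tip; z up, x along the handle. It stays in its stand. The two keys' places may be swapped.
- clamp_block: Aluminium clamp block bolted to the table, 163 x 90 mm, top 55 mm above the table, on a base 206 mm long. One half has a disc sunk in its top, the other an upright round guide hole, 45 mm wide, which narrows as a steep funnel from 44 to 32 mm above the table. Origin: on the guide hole's axis at table height; z up; x along the long side to the disc (its centre at x = 83 mm).
- socket (a point): Centre of the floor of the screw's hexagon socket, on the guide hole's axis, 8 mm above the table; the socket's mouth is 24 mm higher. 24 mm across flats, two of them parallel to the block's long side (x): the large key drops in with its handle parallel to that side or 60 degrees from it either way, within 10 degrees. Fully home, the key's tip is at this point. Axes as clamp_block.
There are look-alikes about, which are no part of the job. Leave any green look-alike of the large_key alone.

How it is judged:
By the outcome, as a careful person would: the job done as asked, in the order asked, and still so for the second after the job is handed in, with the robot touching nothing.
It also fails if it takes over 35 s, if anything falls off the work surface, if the arm or the gripper's body presses on something with over 40 N, if the wrist force passes 120 N, or if a joint passes its speed limit or range.

### The arm

A 6-joint arm with a two-finger parallel gripper is mounted at the origin on a cart in front of the work surface, level with it; the furniture and walls round the work are solid. World frame = base frame: x ahead of the robot, y to its left, z up, the work surface at z = 0. Lengths are in m, angles in rad, forces in N, time in s.
With the tool pointing down it reaches from about 0.35 to 0.775 m from the base axis. Payload 7.3 kg.
Tool frame: the origin (TCP) lies midway between the tips of the shut fingers; the grasp point (between the pads) lies 19 mm behind it (grasp_offset is the z of the grasp point in the tool frame, in m); z points along the fingers, y is the line along which they close (so a half turn about z gives the same grasp; the last joint's range is limited). The gripper opens to 92 mm and grips with 3 to 60 N. Pads are 19 mm wide; open, the fingers measure 130 mm over their backs; the gripper's body (75 mm by 190 mm) begins 47 mm behind the grasp point.
Start: joints at [1.048, 0.342, 1.524, -0, 1.275, -0.146], TCP at [0.193, 0.488, 0.227] pointing down, gripper open.
Joint ranges: [-2.53, 2.53], [-0.77, 2.02], [0.04, 2.7], [-1, 4.14], [0.28, 2.66], [-3.11, 3.11]. Speed limits (rad/s): [2.57, 2.57, 3.14, 3.14, 3.14, 3.14].

### API

Orientations are given as a rotation vector (axis times angle).
In Python, from rig import read_state, grab_frame, close_job, grasp_offset gives the robot as it stands. The module is installed in compiled form; this text tells all that it offers.
- The arm moves only by the tool send_rows, never from a script. Its argument "commands" is a list of rows, each a list of 7 numbers: the shift along the world's x, y, z scaled (see below), then the turn, a rotation vector about the world's x, y, z scaled (see below), then the gripper's target within -1 to 1 (shut at 1, half-way at 0, fully open at -1). In form: [[tx, ty, tz, wx, wy, wz, hand], ...]. A call has exactly 5 rows; each row is the pose to reach, as a shift and turn from the pose commanded when the call began; what a row does not reach only later rows make up. The controller multiplies each number of a shift by 12 cm and each number of a turn by 90 degrees. A row lasts 1/10 s, in which the tool goes at most 50 mm and 8.59 degrees, less where a joint would pass 70% of its speed; a pose out of reach is approached as far as the arm can. A call with a number of a shift or a turn outside -1 to 1 is refused whole. A call with a gripper value outside its range is refused whole. The fingers move at their own pace and stop on an object; the grip force is fixed at half the most. Time passes only in rows, so rows that repeat a pose let the fingers close, or fill a call up. It gives the time, the measured TCP pose, the force, the opening and the grip force at its end, in the units of the state.
- read_state(): the state, without advancing time (a new reading comes with each control period).
- grab_frame(name): name is "side" or "top"; returns a dict with "image" (420x560x3 uint8, blue, green, red), "z_map" (420x560 float32, m along the optical axis (not along the pixel's ray), 0 where there is no reading), "K" (3x3 intrinsics, pixels), "R" (3x3) and "t" (3): a world point X has camera coordinates R X + t. Camera axes: x right, y down, z forward; pixel columns grow to the right and rows downward; lengths in m; the calibration is good to about 2 mm. A picture is of the moment at which its call begins.
- close_job(): hands the job in; it is judged then, once.
The state is a dict: "time": time; "q": joint angles; "qd": joint speeds; "tau": joint torques, N m; "tcp_pos": TCP position; "tcp_rot": TCP orientation; "contact_force": force on the tool from outside, world axes, zero at the start; "torque": the same for the moment, N m; "gripper_width": finger opening in m; "gripper_force": force on a finger pad.
Only numpy, scipy, OpenCV 4.12 (cv2) and the standard library are available. Lean on these libraries where they do the work, as an engineer would, in place of code of your own. Each camera call takes 0.05 s, during which the arm holds its last target. There are 200 camera calls.

## Working session

There is one attempt and no reset: what is moved stays moved. The work goes in short steps, Python scripts to look and compute and a tool call to move; the robot and the scene stay as the last step left them, time stands still between calls to the robot, and variables do not carry over. Pictures are saved under pics/ and viewed, at most 10 in all, crops included, and the job is handed in when it is done.

Besides the shell and the picture viewer there is one more tool, called after "Request:" as name(argument=value, ...) on one line, values as JSON. send_rows: Moves the arm, as the interface text tells. Its arguments: {"type":"object","properties":{"commands":{"type":"array","items":{"type":"array","items":{"type":"number","minimum":-1,"maximum":1}}}},"required":["commands"]}

```bash
mkdir -p pics; python3 - <<'E'
from rig import *
import cv2,numpy as np
for n in("top","side"):
    f=grab_frame(n); cv2.imwrite(f"pics/{n}0.png",f["image"]); np.savez(f"{n}0.npz",**f)
    print(n,f["K"].tolist(),(-f["R"].T@f["t"]).round(3), f["R"].round(3).tolist())
s=read_state();print(s,grasp_offset)
E
```

```text
top [[490.4766308901001, 0.0, 286.24720812854696], [0.0, 490.4766308901001, 200.93962668274762], [0.0, 0.0, 1.0]] [ 0.251 -0.041  1.049] [[0.003, -0.999, 0.034], [-0.984, -0.009, -0.176], [0.176, -0.033, -0.984]]
side [[467.0142779037163, 0.0, 285.25277833524984], [0.0, 467.0142779037163, 219.8567089834946], [0.0, 0.0, 1.0]] [ 0.352 -0.94   0.533] [[0.996, -0.09, 0.009], [-0.036, -0.481, -0.876], [0.083, 0.872, -0.482]]
{'time': 0.1, 'q': array([ 1.04799297e+00,  3.42632614e-01,  1.52492790e+00,  1.59819673e-05,
        1.27540949e+00, -1.45990657e-01]), 'qd': array([-3.14351700e-04, -1.80426181e-03, -1.56406303e-03,  5.28769581e-05,
       -8.58519490e-04, -2.72439855e-03]), 'tau': array([ 1.62463002e-03, -4.32000089e+01, -2.44697160e+01,  7.19416095e-02,
        5.25989919e-02, -1.07857122e-05]), 'tcp_pos': array([0.19296234, 0.48785596, 0.22612284]), 'tcp_rot': array([-5.88320169e-01, -3.08553866e+00,  2.03550981e-03]), 'contact_force': array([-0.18250445, -0.07948697,  0.04198383]), 'torque': array([-0.01264194,  0.01897892,  0.01488916]), 'gripper_force': 0.0, 'gripper_width': 0.09185751925187705} -0.0188
```

View pics/top0.png

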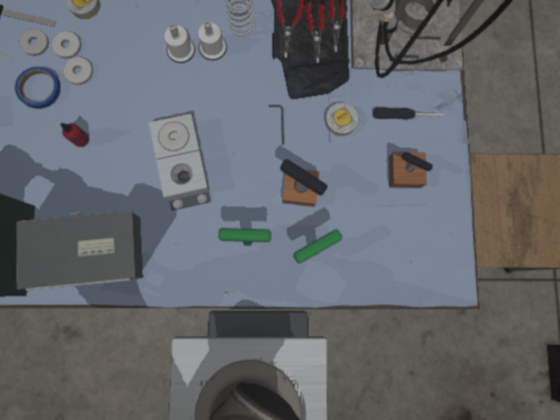

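View pics/side0.png

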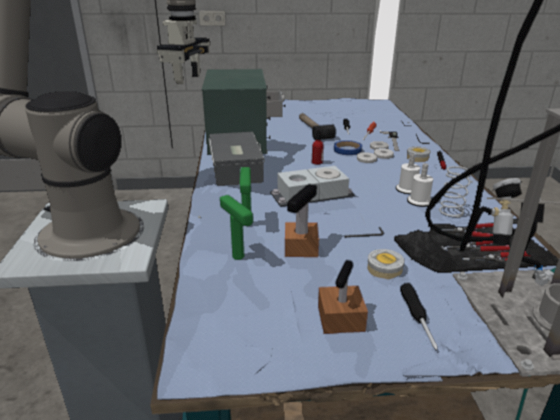

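The top view shows two black T-handles in wooden blocks, at (303,177) and (417,162), and two green look-alikes at (245,235) and (318,245). The clamp block has its guide hole at (181,175) and its disc at (173,135). In the side view the same keys are at (302,200) and (344,272). The key at (303,177) has the longer, thicker handle, so it fits large_key. I'll measure it and confirm with a crop.

```bash
cat > h.py <<'E'
import numpy as np,cv2
def load(n):
    return dict(np.load(n))
def ray(f,uv,z):
    uv=np.atleast_2d(np.asarray(uv,float)); d=np.c_[uv,np.ones(len(uv))]@np.linalg.inv(f["K"]).T@f["R"]
    c=-f["R"].T@f["t"]; return c+d*((z-c[2])/d[:,2])[:,None]
def pts(f):
    v,u=np.mgrid[:420,:560]; z=f["z_map"]
    p=np.stack([u,v,np.ones_like(u)],-1)@np.linalg.inv(f["K"]).T*z[...,None]
    return (p-f["t"])@f["R"]
def blob(mask,roi):
    m=np.zeros_like(mask,np.uint8);x0,y0,x1,y1=roi;m[y0:y1,x0:x1]=mask[y0:y1,x0:x1]
    n,l,s,c=cv2.connectedComponentsWithStats(m); k=1+s[1:,4].argmax(); return (l==k)
E
python3 - <<'E'
from h import *
f=load("top0.npz");P=pts(f);im=f["image"].astype(int)
dark=(im.max(2)<60)&(P[...,2]>0.05)&(f["z_map"]>0)
for nm,roi in(("A",(265,145,345,205)),("B",(390,140,445,180))):
    m=blob(dark,roi); q=P[m]; zt=np.percentile(q[:,2],[5,50,95])
    (c,wh,a)=cv2.minAreaRect(np.argwhere(m)[:,::-1].astype(np.float32))
    box=cv2.boxPoints((c,wh,a)); 
    W=ray(f,box,zt[1]); e=[np.linalg.norm(W[i]-W[(i+1)%4]) for i in range(2)]
    print(nm,c,wh,a,"z",zt,"ctr",W.mean(0),"edges",e)
    top=q[q[:,2]>zt[1]-.006]; r=cv2.minAreaRect((top[:,:2]*1000).astype(np.float32)); print(" cloud",r)
# block top
m=(abs(P[...,2]-.055)<.006)&(f["z_map"]>0); b=blob(m,(140,105,215,215)); q=P[b]; print("block",cv2.minAreaRect((q[:,:2]*1000).astype(np.float32)),np.median(q[:,2]))
# heights overall
for nm,roi in(("g1",(215,220,275,250)),("g2",(290,225,345,265)),("box",(15,210,140,290))):
    x0,y0,x1,y1=roi;q=P[y0:y1,x0:x1].reshape(-1,3);q=q[q[:,2]>.06];print(nm,q.min(0),q.max(0))
im=f["image"]
a=cv2.resize(im[100:270,140:340],None,fx=4,fy=3.5,interpolation=cv2.INTER_CUBIC);
a=cv2.resize(im[100:240,140:330],None,fx=4.2,fy=4.2,interpolation=cv2.INTER_CUBIC);cv2.imwrite("pics/crop1.png",cv2.convertScaleAbs(a,alpha=1.6))
E
```

```text
A (303.1108703613281, 176.81732177734375) (49.394508361816406, 13.066038131713867) 31.263729095458984 z [0.12250735 0.13257339 0.13578844] ctr [ 0.46216626 -0.10395986  0.13257339] edges [np.float64(0.025765645562769657), np.float64(0.0951039730692606)]
 cloud ((464.22637939453125, -105.13287353515625), (95.11127471923828, 22.719249725341797), 56.68757247924805)
B (415.800048828125, 161.40000915527344) (31.304948806762695, 8.049844741821289) 26.56505012512207 z [0.09588542 0.10378214 0.10745222] ctr [ 0.50294826 -0.33244607  0.10378214] edges [np.float64(0.016978315781233544), np.float64(0.06231364133949066)]
 cloud ((504.8591613769531, -333.7466735839844), (61.663475036621094, 13.371310234069824), 63.73072814941406)
block ((525.73779296875, 152.44036865234375), (165.099365234375, 90.78284454345703), 13.561841011047363) 0.055688141427372745
g1 [ 0.25078299 -0.04357928  0.06973439] [0.36558546 0.05465675 1.04859921]
g2 [ 0.25078299 -0.17906844  0.10643442] [ 0.36343483 -0.0413554   1.04859921]
box [ 0.24851137 -0.0413554   0.06007833] [0.40423693 0.4608444  1.04859921]
```

View pics/crop1.png

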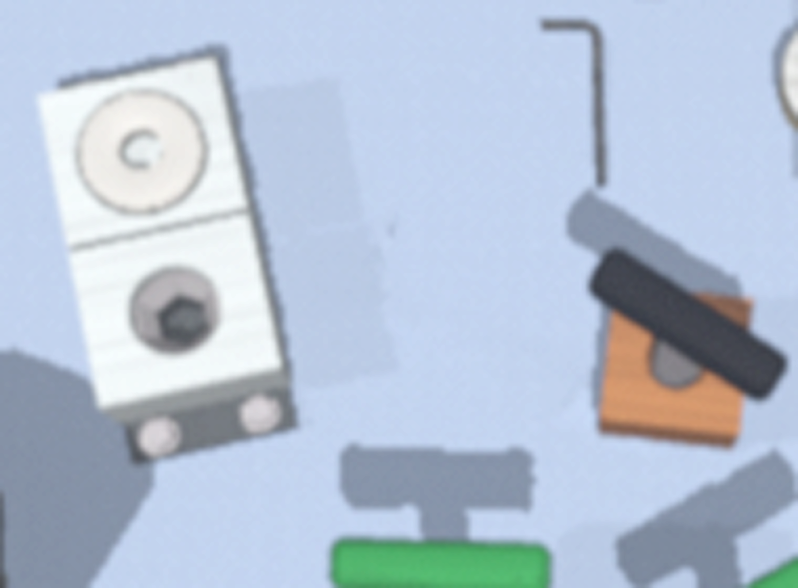

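The crop confirms it: the black handle at (303,177) sits on a thick steel shank in its wooden block. It is 95 x 23 mm in the point cloud with its top at 133 mm, which makes it large_key. The other black key is only 62 mm long, and the green ones are look-alikes. The guide hole is at about (181,174), with the disc above it. Next I'll refine the positions and check obstacle heights along the path.

```bash
python3 - <<'E'
from h import *
f=load("top0.npz");g=load("side0.npz");P=pts(f);im=f["image"].astype(int)
# handle direction via mask at top plane .133
dark=(im.max(2)<75)&(P[...,2]>0.1)&(f["z_map"]>0)
m=blob(dark,(265,145,345,205)); W=ray(f,np.argwhere(m)[:,::-1],.133)[:,:2]
c=W.mean(0);w,v=np.linalg.eigh(np.cov(W.T));print("top handle",c,np.degrees(np.arctan(v[1,1]/v[0,1])),cv2.minAreaRect((W*1000).astype(np.float32)))
# side handle
S=pts(g);ig=g["image"].astype(int)
ms=blob((ig.max(2)<75)&(S[...,2]>0.1)&(g["z_map"]>0),(270,170,330,230)); q=S[ms];print("side handle bbox ctr",(q.min(0)+q.max(0))/2,q.min(0),q.max(0))
# guide hole rim in top: non-top depth pixels / darker within block
gray=cv2.cvtColor(f["image"],cv2.COLOR_BGR2GRAY);print("gray",gray[160:190:3,166:198:3])
hole=blob((gray<0.8*np.median(gray[150:165,160:195])),(166,160,197,190))
(e,ax,an)=cv2.fitEllipse(max(cv2.findContours(hole.astype(np.uint8),0,1)[0],key=len));print("hole",e,ax,ray(f,[e],.055))
# block in side
b=blob((abs(S[...,2]-.055)<.006)&(g["z_map"]>0),(260,155,360,215));q=S[b];print("block side",cv2.minAreaRect((q[:,:2]*1000).astype(np.float32)))
b=blob((abs(P[...,2]-.055)<.006)&(f["z_map"]>0),(140,105,215,215));W=ray(f,np.argwhere(b)[:,::-1],.055);print("block ray",cv2.minAreaRect((W[:,:2]*1000).astype(np.float32)))
# height map from both views
A=np.r_[P[f["z_map"]>0],S[g["z_map"]>0]]
for x in np.arange(0.1,.75,.08):
    print("%.2f"%x,[int(1000*np.percentile(t,98)) if len(t:=A[(abs(A[:,0]-x-.04)<.04)&(abs(A[:,1]-y-.04)<.04)&(A[:,2]<.8)][:,2])>8 else -1 for y in np.arange(-.24,.65,.08)])
E
```

```text
top handle [ 0.46228647 -0.10427244] 56.55350811873626 ((462.20147705078125, -103.87863159179688), (96.34535217285156, 27.96780014038086), 58.82550811767578)
side handle bbox ctr [ 0.4649016  -0.11162139  0.11810982] [ 0.43160278 -0.15214705  0.10106168] [ 0.49820041 -0.07109573  0.13515796]
gray [[153 151 152 151 153 153 153 154 153 153 153]
 [155 155 155 153 136 125 132 149 153 153 153]
 [155 154 147 104 110 113 115 114 140 154 153]
 [154 154 106 111 115 109 111 117 116 154 155]
 [154 151 103 111 105  57  58  69 106 153 154]
 [155 152 102 100  57  67  73  74 100 147 151]
 [156 155 105 101  69  56  63  60  99 155 154]
 [152 152 143  88  77  68  60  90 146 152 152]
 [157 157 156 151 130 121 135 153 154 155 153]
 [154 153 153 153 155 155 155 155 155 156 155]]
hole (180.94744873046875, 173.6190948486328) (19.81292152404785, 20.522178649902344) [[0.48389901 0.143226   0.055     ]]
block side ((525.853759765625, 154.48822021484375), (166.55372619628906, 98.92822265625), 12.288846015930176)
block ray ((525.18310546875, 151.9102783203125), (165.01364135742188, 90.50431060791016), 13.610840797424316)
0.10 [-4, 3, 221, 13, 3, -755, -850, 331, 435, -848, -851, -850]
0.18 [5, 5, 4, 4, 5, 4, 4, 328, 437, 401, 335, 208]
0.26 [6, 127, 4, 4, 4, 77, 78, 78, 205, 325, 316, 208]
0.34 [126, 126, 127, 127, 5, 76, 78, 78, 204, 208, 209, 209]
0.42 [5, 134, 133, 5, 57, 57, 5, 4, 157, 162, 206, 207]
0.50 [5, 4, 5, 5, 60, 60, 4, 93, 4, 4, 4, 5]
0.58 [30, 4, 6, 4, 59, 59, 4, 62, 19, 20, 51, 34]
0.66 [33, 29, 14, 4, 4, 4, 4, 15, 21, 21, 41, 27]
0.74 [189, 20, 16, 67, 100, 101, 5, 14, 16, 15, 21, 25]
```

Request:
send_rows(commands=[[0.05,-0.05,0.15,0,0,-0.04,-1],[0.15,-0.15,0.3,0,0,-0.08,-1],[0.25,-0.25,0.4,0,0,-0.13,-1],[0.4,-0.4,0.5,0,0,-0.18,-1],[0.5,-0.5,0.5,0,0,-0.222,-1]])

```text
time: 0.6
tcp_pos: [0.2543, 0.4277, 0.2881]
tcp_rot: [1.119, 2.934, 0.003]
contact_force: [-0.2, -0.3, 0.1]
gripper_width: 0.0919
gripper_force: 0.0
```

Request:
send_rows(commands=[[0.13,-0.2,0,0,0,-0.045,-1],[0.27,-0.4,0,0,0,-0.09,-1],[0.4,-0.6,0,0,0,-0.133,-1],[0.53,-0.8,0,0,0,-0.178,-1],[0.667,-1,0,0,0,-0.222,-1]])

```text
time: 1.1
tcp_pos: [0.3335, 0.3071, 0.2864]
tcp_rot: [-1.611, -2.697, 0.001]
contact_force: [0.4, 0.2, -0.1]
gripper_width: 0.0914
gripper_force: 0.0
```

Request:
send_rows(commands=[[0.13,-0.2,0,0,0,-0.045,-1],[0.27,-0.4,0,0,0,-0.09,-1],[0.4,-0.6,0,0,0,-0.133,-1],[0.53,-0.8,0,0,0,-0.178,-1],[0.667,-1,0,0,0,-0.222,-1]])

```text
time: 1.6
tcp_pos: [0.4135, 0.1871, 0.2865]
tcp_rot: [-2.055, -2.376, 0.001]
contact_force: [1.1, 0.8, -0.0]
gripper_width: 0.0923
gripper_force: 0.0
```

Request:
send_rows(commands=[[0.083,-0.2,0,0,0,-0.045,-1],[0.167,-0.4,0,0,0,-0.09,-1],[0.25,-0.6,0,0,0,-0.133,-1],[0.333,-0.8,0,0,0,-0.178,-1],[0.417,-1,0,0,0,-0.222,-1]])

```text
time: 2.1
tcp_pos: [0.4633, 0.0672, 0.2864]
tcp_rot: [-2.435, -1.984, 0.001]
contact_force: [1.0, 0.2, 0.5]
gripper_width: 0.0917
gripper_force: 0.0
```

Request:
send_rows(commands=[[0,-0.2,-0.05,0,0,-0.045,-1],[0,-0.4,-0.1,0,0,-0.09,-1],[0,-0.6,-0.15,0,0,-0.133,-1],[0,-0.8,-0.2,0,0,-0.178,-1],[0,-1,-0.25,0,0,-0.222,-1]])

```text
time: 2.6
tcp_pos: [0.463, -0.0527, 0.2562]
tcp_rot: [-2.743, -1.531, 0.001]
contact_force: [1.0, 0.8, -0.1]
gripper_width: 0.092
gripper_force: 0.0
```

Request:
send_rows(commands=[[0,-0.1,-0.05,0,0,-0.012,-1],[0,-0.22,-0.12,0,0,-0.012,-1],[0,-0.35,-0.25,0,0,-0.012,-1],[0,-0.43,-0.4,0,0,-0.012,-1],[0,-0.43,-0.5,0,0,-0.012,-1]])

```text
time: 3.1
tcp_pos: [0.4628, -0.1041, 0.1952]
tcp_rot: [-2.754, -1.51, 0.002]
contact_force: [0.0, 0.1, 0.3]
gripper_width: 0.092
gripper_force: 0.0
```

```bash
python3 - <<'E'
from rig import *
import cv2,numpy as np
s=read_state();print(s["tcp_pos"],s["tcp_rot"])
a=[]
for n in("top","side"):
    f=grab_frame(n); np.savez(f"{n}1.npz",**f)
    p=f["K"]@(f["R"]@s["tcp_pos"]+f["t"]);u,v=(p[:2]/p[2]).astype(int);print(n,u,v)
    a.append(cv2.resize(f["image"][max(v-70,0):max(v-70,0)+160,u-65:u+65],None,fx=3,fy=3,interpolation=cv2.INTER_CUBIC))
cv2.imwrite("pics/pre.png",cv2.convertScaleAbs(np.hstack(a),alpha=1.5))
E
```

```text
[ 0.46281449 -0.10411376  0.1951653 ] [-2.75373335e+00 -1.51004569e+00  1.64427105e-03]
top 305 168
side 301 162
```

View pics/pre.png

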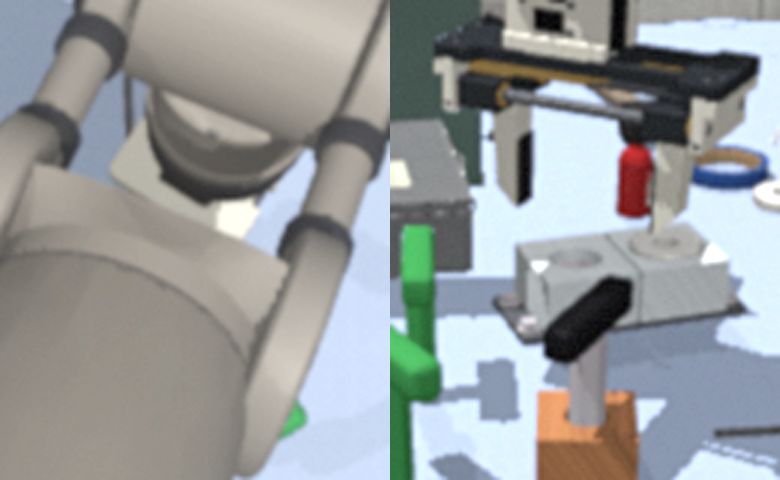

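The top view is blocked by the arm. In the side crop the open fingers, at (515,170) and (670,180), straddle the black handle at (590,320) with the tool aligned. I'll descend and close.

Request:
send_rows(commands=[[0,0,-0.2,0,0,0,-1],[0,0,-0.4,0,0,0,-1],[0,0,-0.6,0,0,0,-1],[0,0,-0.72,0,0,0,-1],[0,0,-0.78,0,0,0,-1]])

```text
time: 3.7
tcp_pos: [0.463, -0.1029, 0.1024]
tcp_rot: [-2.753, -1.511, 0.001]
contact_force: [-0.3, -0.6, -0.5]
gripper_width: 0.0919
gripper_force: 0.0
```

Request:
send_rows(commands=[[0,0,0,0,0,0,0],[0,0,0,0,0,0,1],[0,0,0,0,0,0,1],[0,0,0,0,0,0,1],[0,0,0,0,0,0,1]])

```text
time: 4.2
tcp_pos: [0.4635, -0.1035, 0.1036]
tcp_rot: [2.754, 1.509, 0.001]
contact_force: [0.3, -0.3, 0.1]
gripper_width: 0.0565
gripper_force: 0.0
```

Request:
send_rows(commands=[[0,0,0,0,0,0,1],[0,0,0,0,0,0,1],[0,0,0,0,0,0,1],[0,0,0,0,0,0,1],[0,0,0,0,0,0,1]])

```text
time: 4.7
tcp_pos: [0.4634, -0.1035, 0.1031]
tcp_rot: [2.755, 1.509, 0.0]
contact_force: [0.6, -0.5, -0.8]
gripper_width: 0.0241
gripper_force: 30.0
```

Request:
send_rows(commands=[[0,0,0.1,0,0,0,1],[0,0,0.25,0,0,0,1],[0,0,0.4,0,0,0,1],[0,0,0.6,0,0,0,1],[0,0,0.8,0,0,0,1]])

```text
time: 5.2
tcp_pos: [0.4625, -0.1031, 0.1991]
tcp_rot: [-2.754, -1.508, 0.003]
contact_force: [0.7, 0.0, -3.4]
gripper_width: 0.0237
gripper_force: 30.0
```

Request:
send_rows(commands=[[0.02,0.15,0,0,0,0.03,1],[0.05,0.35,0,0,0,0.07,1],[0.07,0.55,0,0,0,0.11,1],[0.08,0.78,0,0,0,0.15,1],[0.09,1,0,0,0,0.18,1]])

```text
time: 5.7
tcp_pos: [0.4733, 0.0177, 0.1984]
tcp_rot: [-2.512, -1.884, 0.002]
contact_force: [-0.1, 1.0, -3.3]
gripper_width: 0.0236
gripper_force: 30.0
```

Request:
send_rows(commands=[[0.02,0.2,0,0,0,0,1],[0.05,0.4,0,0,0,0,1],[0.07,0.6,0,0,0,0,1],[0.08,0.75,0,0,0,0,1],[0.083,0.85,0,0,0,0,1]])

```text
time: 6.2
tcp_pos: [0.4834, 0.1198, 0.1983]
tcp_rot: [-2.513, -1.883, 0.002]
contact_force: [0.3, 0.1, -4.3]
gripper_width: 0.0238
gripper_force: 30.0
```

```bash
python3 - <<'E'
from rig import *
from h import *
from scipy.spatial.transform import Rotation as Ro
s=read_state();print(s["tcp_pos"],Ro.from_rotvec(s["tcp_rot"]).as_matrix().round(4),s["gripper_width"],s["contact_force"])
yy=Ro.from_rotvec(s["tcp_rot"]).as_matrix()[:,1];print("handle yaw",np.degrees(np.arctan2(yy[1],yy[0]))+90)
a=[]
for n in("top","side"):
    f=grab_frame(n); np.savez(f"{n}2.npz",**f)
    p=f["K"]@(f["R"]@s["tcp_pos"]+f["t"]);u,v=(p[:2]/p[2]).astype(int);print(n,u,v)
    v0=max(v-60,0);print(u-65,v0);a.append(cv2.resize(f["image"][v0:v0+160,u-65:u+65],None,fx=3,fy=3,interpolation=cv2.INTER_CUBIC))
cv2.imwrite("pics/held.png",cv2.convertScaleAbs(np.hstack(a),alpha=1.5))
E
```

```text
[0.48340393 0.11979203 0.19832946] [[ 2.808e-01  9.598e-01 -1.900e-03]
 [ 9.598e-01 -2.808e-01 -1.000e-04]
 [-6.000e-04 -1.800e-03 -1.000e+00]] 0.023825286369112242 [ 0.34616575  0.1267514  -4.34955921]
handle yaw 73.69240294048396
top 179 155
114 95
side 299 125
234 65
```

View pics/held.png

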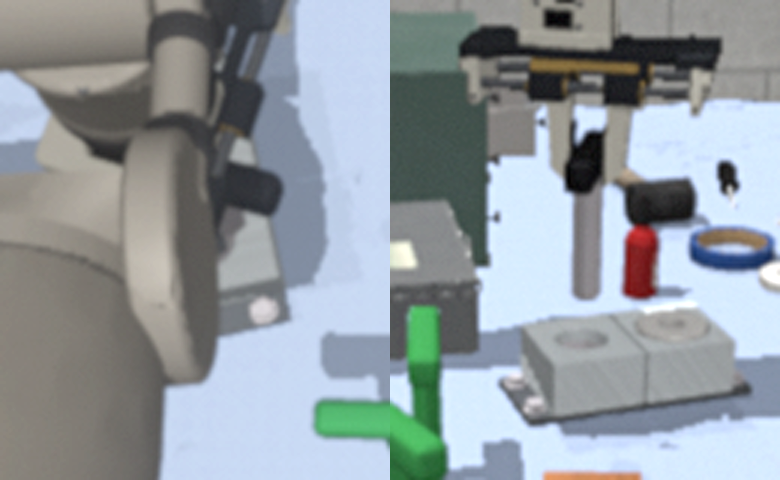

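The side crop shows the key hanging upright in the fingers, with its shank from (587,180) to (585,295). The guide hole is at (582,338). The yaw is 73.7°, against a target of 73.6°. I'll check how the key sits in the hand.

```bash
python3 - <<'E'
from h import *
tcp=np.array([.4834,.1198,.1983])
g=load("side2.npz");f=load("top2.npz");S=pts(g);P=pts(f)
m=(abs(S[...,2]-.14)<.025)&(abs(S[...,0]-tcp[0])<.04)&(abs(S[...,1]-tcp[1])<.05)&(g["z_map"]>0)
for z in(.115,.13,.145,.16,.175):
    q=S[m&(abs(S[...,2]-z)<.005)]
    if len(q): print("shank z",z,len(q),"x",q[:,0].min(),q[:,0].max(),"mid",(q[:,0].min()+q[:,0].max())/2,"ymin/med",np.percentile(q[:,1],5),np.median(q[:,1]))
# sub-pixel shank edges by rows, ray onto plane y=tcp_y
z=g["z_map"]; c=-g["R"].T@g["t"]
for v in(132,140,148,156):
    us=np.where(m[v])[0]
    if len(us):
        d=np.array([(us.min()+us.max())/2,v,1])@np.linalg.inv(g["K"]).T@g["R"]; X=c+d*(tcp[1]-c[1])/d[1]; print("axis",v,us.min(),us.max(),X)
for n,D,I,F in(("side",S,g["image"],g),("top",P,f["image"],f)):
    h=(I.max(2)<75)&(abs(D[...,2]-.217)<.02)&(abs(D[...,0]-tcp[0])<.05)&(abs(D[...,1]-tcp[1])<.08)&(F["z_map"]>0)
    q=D[h]; a=np.radians(73.7); e=(q[:,:2]-tcp[:2])@[np.cos(a),np.sin(a)]; w=(q[:,:2]-tcp[:2])@[-np.sin(a),np.cos(a)]
    print(n,len(q),"along near end",np.percentile(e,[0,2,5]),"across",np.percentile(w,[5,50,95]),"z",np.percentile(q[:,2],[5,50,95]))
print("tip z", S[m][:,2].min())
b=(abs(S[...,2]-.055)<.004)&(g["z_map"]>0);bb=blob(b,(260,130,360,215))
u0=cv2.findContours((blob(~b,(275,165,310,190))).astype(np.uint8),0,1)
E
```

```text
shank z 0.115 21 x 0.47484781566589507 0.49777230749997914 mid 0.4863100615829371 ymin/med 0.10854492421398834 0.11137914484419488
shank z 0.13 36 x 0.4745451864628839 0.4973206542128984 mid 0.48593292033789115 ymin/med 0.10864049088938212 0.11212340643705782
shank z 0.145 38 x 0.4744358238147665 0.4966989530092567 mid 0.48556738841201164 ymin/med 0.10787836781775682 0.111487191001404
shank z 0.16 44 x 0.47410658052951044 0.49604385195226736 mid 0.4850752162408889 ymin/med 0.10883613166394354 0.11309692281256783
axis 140 295 304 [0.485321   0.1198     0.16239261]
axis 148 295 304 [0.48580105 0.1198     0.14229383]
axis 156 295 304 [0.48628956 0.1198     0.1218407 ]
side 238 along near end [-0.05150827 -0.05019346 -0.04938061] across [-0.0143582  -0.00466385  0.00871553] z [0.20574322 0.22380786 0.22946247]
top 260 along near end [-0.05150148 -0.05130451 -0.05075106] across [-0.010921   -0.00057007  0.00989372] z [0.2130617  0.22735784 0.23047118]
tip z 0.11505004329296294
```

Request:
send_rows(commands=[[0.004,0.07,0,0,0,0,1],[0.008,0.14,0,0,0,0,1],[0.008,0.19,0,0,0,0,1],[0.008,0.193,-0.1,0,0,0,1],[0.008,0.193,-0.2,0,0,0,1]])

```text
time: 6.8
tcp_pos: [0.4853, 0.142, 0.1752]
tcp_rot: [2.514, 1.882, 0.002]
contact_force: [0.2, -0.3, -4.0]
gripper_width: 0.0237
gripper_force: 30.0
```

```bash
python3 - <<'E'
from rig import *
from h import *
g=grab_frame("side");np.savez("side3.npz",**g);s=read_state();print(s["tcp_pos"],s["contact_force"])
S=pts(g)
q=cv2.cvtColor(g["image"],cv2.COLOR_BGR2GRAY)
print(ray(g,[[298,177.7]],.055))
for z in(.09,.11,.13):
    t=S[(abs(S[...,2]-z)<.006)&(abs(S[...,0]-.484)<.04)&(abs(S[...,1]-.143)<.05)&(g["z_map"]>0)]
    if len(t):print(z,(t[:,0].min()+t[:,0].max())/2,np.percentile(t[:,1],5))
im=cv2.resize(g["image"][100:230,220:380],None,fx=4.5,fy=4.5,interpolation=cv2.INTER_CUBIC);cv2.imwrite("pics/over.png",cv2.convertScaleAbs(im,alpha=1.5))
E
```

```text
[0.48400232 0.14174379 0.17295037] [-0.07799868  0.09849494 -5.95465725]
[[0.48660942 0.14157994 0.055     ]]
0.09 0.48680994560385027 0.12973022335584752
0.11 0.48714534056970943 0.12914450256919957
0.13 0.4866567088149948 0.1288719793521175
```

View pics/over.png

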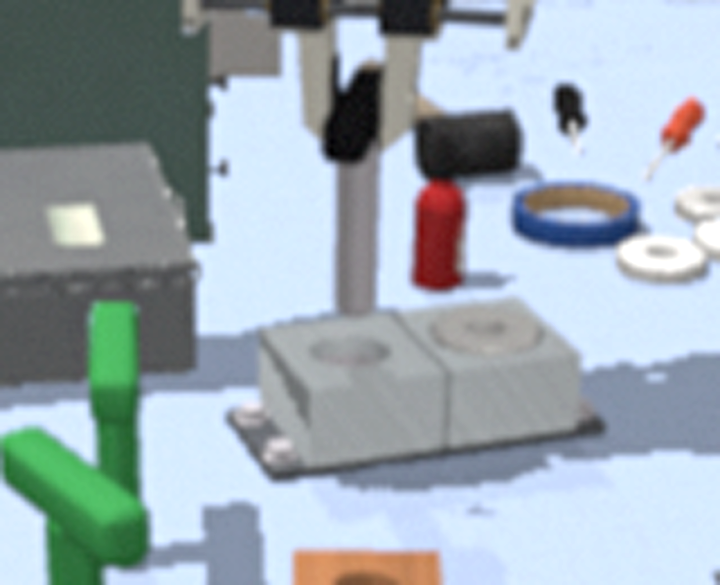

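The side view shows the shank tip at (355,310), directly over the guide hole at (350,350), with x and y within about 1 mm. I'll lower it.

Request:
send_rows(commands=[[0,0,-0.07,0,0,0,1],[0,0,-0.14,0,0,0,1],[0,0,-0.2,0,0,0,1],[0,0,-0.26,0,0,0,1],[0,0,-0.28,0,0,0,1]])

```text
time: 7.35
tcp_pos: [0.4846, 0.1417, 0.1407]
tcp_rot: [-2.515, -1.882, 0.002]
contact_force: [-0.6, -0.3, -3.6]
gripper_width: 0.0238
gripper_force: 30.0
```

Request:
send_rows(commands=[[0,0,-0.03,0,0,0,1],[0,0,-0.06,0,0,0,1],[0,0,-0.09,0,0,0,1],[0,0,-0.11,0,0,0,1],[0,0,-0.13,0,0,0,1]])

```text
time: 7.85
tcp_pos: [0.4851, 0.1424, 0.1263]
tcp_rot: [-2.515, -1.882, -0.002]
contact_force: [-2.7, 4.9, 5.2]
gripper_width: 0.024
gripper_force: 30.0
```

Request:
send_rows(commands=[[-0.003,0.004,0,0,0,0,1],[-0.006,0.008,0,0,0,0,1],[-0.006,0.01,-0.01,0,0,0,1],[-0.006,0.01,-0.02,0,0,0,1],[-0.006,0.01,-0.03,0,0,0,1]])

```text
time: 8.35
tcp_pos: [0.4841, 0.1432, 0.1221]
tcp_rot: [-2.515, -1.882, -0.0]
contact_force: [-1.1, 3.3, -1.6]
gripper_width: 0.0241
gripper_force: 30.0
```

Going in, with the tip now below the socket mouth. I'll continue.

Request:
send_rows(commands=[[0,0.004,-0.02,0,0,0,1],[0,0.004,-0.04,0,0,0,1],[0,0.004,-0.06,0,0,0,1],[0,0.004,-0.08,0,0,0,1],[0,0.004,-0.09,0,0,0,1]])

```text
time: 8.85
tcp_pos: [0.4841, 0.1434, 0.1112]
tcp_rot: [-2.515, -1.882, 0.001]
contact_force: [0.2, 2.1, -2.3]
gripper_width: 0.0239
gripper_force: 30.0
```

Request:
send_rows(commands=[[0,0.003,-0.01,0,0,0,1],[0,0.003,-0.02,0,0,0,1],[0,0.003,-0.03,0,0,0,1],[0,0.003,-0.04,0,0,0,1],[0,0.003,-0.05,0,0,0,1]])

```text
time: 9.35
tcp_pos: [0.4843, 0.1437, 0.1054]
tcp_rot: [2.515, 1.882, -0.0]
contact_force: [-0.6, 1.1, -3.5]
gripper_width: 0.0243
gripper_force: 30.0
```

Request:
send_rows(commands=[[0,0.002,-0.006,0,0,0,1],[0,0.002,-0.012,0,0,0,1],[0,0.002,-0.018,0,0,0,1],[0,0.002,-0.018,0,0,0,1],[0,0.002,-0.018,0,0,0,1]])

```text
time: 9.85
tcp_pos: [0.4844, 0.144, 0.1041]
tcp_rot: [2.515, 1.882, 0.001]
contact_force: [-3.4, 0.1, 5.8]
gripper_width: 0.0235
gripper_force: 30.0
```

Floor contact came at TCP z 0.104 m, as predicted for fully home. I'll release and retreat.

Request:
send_rows(commands=[[0,0,0,0,0,0,0],[0,0,0,0,0,0,0],[0,0,0,0,0,0,0],[0,0,0,0,0,0,0],[0,0,0,0,0,0,0]])

```text
time: 10.35
tcp_pos: [0.4844, 0.144, 0.1033]
tcp_rot: [2.515, 1.882, 0.0]
contact_force: [0.1, -0.6, 0.4]
gripper_width: 0.0457
gripper_force: 0.0
```

Request:
send_rows(commands=[[0,0,0.05,0,0,0,0],[0,0,0.15,0,0,0,0],[0,0,0.3,0,0,0,0],[0,0,0.5,0,0,0,0],[0,0,0.7,0,0,0,0]])

```text
time: 10.85
tcp_pos: [0.4843, 0.144, 0.1892]
tcp_rot: [2.515, 1.882, 0.001]
contact_force: [0.3, 0.8, -0.2]
gripper_width: 0.0456
gripper_force: 0.0
```

Request:
send_rows(commands=[[0,-0.05,0.15,0,0,0,0],[0,-0.2,0.3,0,0,0,0],[0,-0.4,0.3,0,0,0,0],[0,-0.6,0.3,0,0,0,0],[0,-0.8,0.3,0,0,0,0]])

```text
time: 11.35
tcp_pos: [0.4844, 0.0473, 0.2248]
tcp_rot: [2.514, 1.882, 0.002]
contact_force: [0.1, 0.4, -0.5]
gripper_width: 0.0462
gripper_force: 0.0
```

Request:
send_rows(commands=[[0,-0.2,0,0,0,0,0],[0,-0.4,0,0,0,0,0],[0,-0.6,0,0,0,0,0],[0,-0.75,0,0,0,0,0],[0,-0.8,0,0,0,0,0]])

```text
time: 11.85
tcp_pos: [0.4844, -0.0494, 0.2244]
tcp_rot: [2.516, 1.879, 0.001]
contact_force: [-0.5, -0.3, 1.0]
gripper_width: 0.0461
gripper_force: 0.0
```

```bash
python3 - <<'E'
from rig import *
from h import *
a=[]
for n,(x,y) in(("top",(120,95)),("side",(240,110))):
    f=grab_frame(n);D=pts(f);I=f["image"]
    h=(I.max(2)<75)&(abs(D[...,2]-.12)<.02)&(abs(D[...,0]-.484)<.06)&(abs(D[...,1]-.143)<.07)&(f["z_map"]>0)
    if h.sum():
        q=D[h];print(n,h.sum(),q.min(0),q.max(0),"z95",np.percentile(q[:,2],[50,95]),cv2.minAreaRect((q[:,:2]*1000).astype(np.float32)))
    a.append(cv2.resize(I[y:y+130,x:x+120],None,fx=3.2,fy=3.2,interpolation=cv2.INTER_CUBIC))
cv2.imwrite("pics/end.png",cv2.convertScaleAbs(np.hstack(a),alpha=1.5))
E
```

```text
top 270 [0.47700552 0.14661708 0.11239615] [0.50619054 0.18946464 0.13886551] z95 [0.13325852 0.13619163] ((492.1647033691406, 167.24884033203125), (43.44183349609375, 22.07381248474121), 74.4557876586914)
side 213 [0.46352375 0.09180496 0.10287924] [0.50586034 0.17815944 0.13686542] z95 [0.13119776 0.13507316] ((485.9960021972656, 135.1099853515625), (91.62545013427734, 22.40868377685547), 71.9473876953125)
```

View pics/end.png

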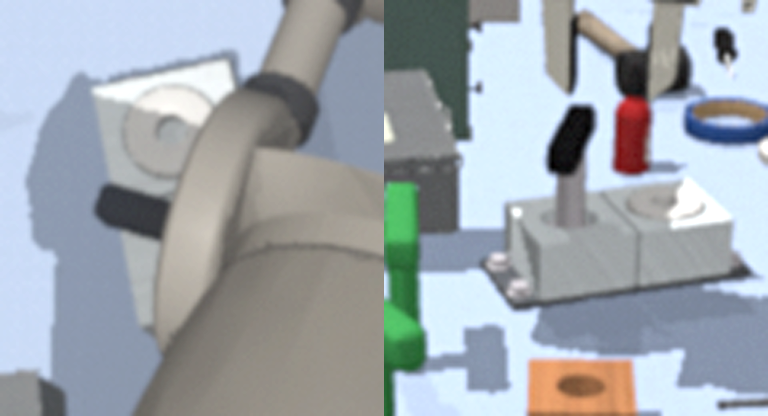

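The key stands upright in the guide hole, with its handle at (570,140) in the side crop. The handle top reads 133 mm against 134 mm expected when home, and the gripper is clear. Handing in.

```bash
python3 -c "
from rig import *
print(close_job())"
```

```text
the job is handed in; nothing more can be done
None
```

The large hex key is fully home and standing upright in the clamp block's screw, the small key is still in its stand, and the job was handed in at about 12 s with the gripper clear.

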